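# Shut the gas isolator, then turn the interlocked selector

### The job

Make the bench gas unit safe for the evening: first turn the isolator, the long bar handle in the middle of the grey unit, clockwise (seen from above) fully to its stop; this frees the short selector handle to its right, which you then also turn clockwise fully to its stop. Leave the isolator shut, and leave the round flow knob and the sample bottle beside the unit as they are.

Things in the scene. Friction and masses are not known exactly. Their poses are not given: they have to be found in the camera images.
- isolator (a joint): Angle of the isolator, rad. 0 = fully open (bar along the length of the unit), grows clockwise seen from above, 1.22 = stop, fully shut; it starts between 0 and 0.3. It turns easily (about 0.06 N m) and stays where it is left. A D-shaped steel plate, radius 55 mm, turns with it under the bar; only near the stop (about 1.0 and over) does its flat side face the selector and let the selector's arm swing in.
- isolator_grip (a point): Centre of the isolator's bar handle, on its vertical spindle, 80 mm above the worktop. The unit is a fixed grey casing 150 x 310 mm, 40 mm high, with three spindles in a row along its length; the isolator is the middle one. The bar is 84 mm long along this frame's y axis, 14 mm thick along its x axis and 34 mm high (63 to 97 mm above the worktop; the steel plates under it end at 52 mm). z is up. The frame turns with the handle.
- selector (a joint): Angle of the selector, rad. 0 = running position (start), grows clockwise seen from above, 0.87 = stop, vent position, with its arm pointing at the isolator's spindle. While the isolator is not shut, a steel plate blocks it after about 0.1 rad; do not force it. Turns easily (about 0.06 N m) and stays where it is left; once it is at its stop its arm keeps the isolator from turning back more than about 0.35 rad.
- selector_grip (a point): Centre of the selector's short bar handle, on its vertical spindle, 80 mm above the worktop, 100 mm to the right of the isolator's spindle as seen from the robot. The bar is 46 mm long along this frame's y axis, 14 mm thick along its x axis and 34 mm high (63 to 97 mm above the worktop). y points along its steel arm, z is up. The frame turns with the handle.
- flow_knob (a joint): Angle of the round black flow knob (44 mm across, top 68 mm above the worktop) on the unit, 95 mm to the left of the isolator's spindle, rad; starts at 0. To be left alone.
- sample_bottle: Loose clear glass sample bottle, 58 mm across, 103 mm high, standing on the worktop beyond the left end of the unit; origin at the centre of its underside. To be left alone.

How it is judged:
By the outcome, as a careful person would: the job done as asked, in the order asked, and still so for the second after the job is handed in, with the robot touching nothing.
It also fails if it takes over 45 s, if anything falls off the work surface, if the arm or the gripper's body presses on something with over 40 N, if the wrist force passes 120 N, or if a joint passes its speed limit or range.

### The arm

A 6-joint arm with a two-finger parallel gripper is mounted at the origin on a cart in front of the work surface, level with it; the furniture and walls round the work are solid. World frame = base frame: x ahead of the robot, y to its left, z up, the work surface at z = 0. Lengths are in mm, angles in rad, forces in N, time in s.
With the tool pointing down it reaches from about 300 to 775 mm from the base axis. Payload 14.6 kg.
Tool frame: the origin (TCP) lies between the finger pads; the fingertips stand 22 mm ahead of it and the grasp point (between the pads) lies 3 mm ahead of it (finger_overhang is the distance from the TCP to the fingertips, in mm); z points along the fingers, y is the direction in which the jaws open and shut (so a half turn about z gives the same grasp; the last joint's range is limited). The gripper opens to 94 mm and grips with 3 to 60 N. Pads are 16 mm wide; open, the fingers measure 119 mm over their backs; the gripper's body (75 mm by 177 mm) begins 78 mm behind the grasp point.
Start: joints at [1.18, 0.3, 1.521, -0, 1.321, -0.067], TCP at [174.991, 521.409, 227.446] pointing down, gripper open.
Joint ranges: [-3.03, 3.03], [-0.79, 2.21], [0.23, 2.52], [-1.04, 4.18], [0, 3.07], [-2.55, 2.55]. Speed limits (rad/s): [2.22, 2.22, 2.57, 3.14, 3.14, 3.14].

### API

Orientations are given as [roll, pitch, yaw] about the fixed x, y, z axes, in that order (R = Rz(yaw) Ry(pitch) Rx(roll)).
In Python, from cell import * gives the robot as it stands.
- The arm moves only by the tool jog_arm, never from a script. Its argument "increments" is a list of rows, each a list of 7 numbers: the shift along the tool's x, y, z in cm, then the turn, a rotation vector about the tool's x, y, z in degrees, then the finger opening in cm, from 0 to 9.4. In form: [[x, y, z, wx, wy, wz, grip], ...]. A call has 1 to 20 rows; each row shifts and turns the commanded pose from where the row before left it, along the tool's axes as they then stand; what a row does not reach is not made up. A row lasts 1/8 s, in which the tool goes at most 62.5 mm and 10.7 degrees, less where a joint would pass 70% of its speed; a pose out of reach is approached as far as the arm can. A call is refused whole if a number of a shift passes 6.25 or a number of a turn 10.7, either way. A call with a gripper value outside its range is refused whole. The fingers move at their own pace and stop on an object; "squeeze" is the grip in N (left out, the last holds). Time passes only in rows, so rows that do not move let the fingers close. It gives the time, the measured TCP pose, the force and the opening at its end, in the units of the state.
- read_state(): the state, without advancing time (a new reading comes with each control period).
- camera(name): name is "scene" or "top" or "wrist"; returns a dict with "image" (420x560x3 uint8, red, green, blue), "K" (3x3 intrinsics, pixels), "rvec" (rotation vector, rad) and "tvec" (3), from world to camera coordinates, as OpenCV has them. Camera axes: x right, y down, z forward; pixel columns grow to the right and rows downward; lengths in mm; the calibration is good to about 2 mm. A picture is of the moment at which its call begins. There is no depth.
- sign_off(): hands the job in, once; it reports no verdict.
Trained networks look in a picture, given as the dict that the camera call returned (one of the last four; its "shot" number tells which), for a name from the list of things; names that differ only in an ending like _2 or _b are one class to them, and where a whole thing is asked for, a point or a joint stands for the part that bears it (a point fixed in the world has none). Each returns a list of dicts, best first, with "conf" (0 to 1); they miss things now and then, are a little off and sometimes report something else, mostly with a low value. They report only what shows in the picture. A call takes as long as a camera call.
- recognise(picture, name): "centre" ([x, y, z] in mm, in the coordinates of the camera as it stood for that picture, good to about 4 mm: the middle of the surface that is visible of it).
- regions_of(picture, name): "mask" (420x560 bool, what is visible of it).
The state is a dict: "clock": time; "joints": joint angles; "qd": joint speeds; "effort": joint torques, N m; "eef_pos": TCP position; "eef_rot": TCP orientation; "wrist_force": force on the tool from outside, world axes, zero at the start; "moment": the same for the moment, N m; "finger_gap": finger opening in mm.
Only numpy, scipy, OpenCV 4.12 (cv2) and the standard library are available. Lean on these libraries where they do the work, as an engineer would, in place of code of your own. Each camera call takes 0.05 s, during which the arm holds its last target.

## Working session

There is one attempt and no reset: what is moved stays moved. The work goes in short steps, Python scripts to look and compute and a tool call to move; the robot and the scene stay as the last step left them, time stands still between calls to the robot, and variables do not carry over. Pictures are saved under pics/ and viewed, and the job is handed in when it is done.

Besides the shell and the picture viewer there is one more tool, called after "Emit:" as name(argument=value, ...), one argument or row to a line, values as JSON. jog_arm: Moves the arm, as the interface text tells. Its arguments: {"type":"object","properties":{"increments":{"type":"array"},"squeeze":{"type":"number"}},"required":["increments"]}

```bash
mkdir -p pics
cat > h.py <<'E'
from cell import *
import numpy as np, cv2
def w(p,c):
    R=cv2.Rodrigues(np.array(p['rvec'],float))[0]; return R.T@(np.array(c)-np.array(p['tvec']).ravel())
def save(p,n): cv2.imwrite('pics/'+n,p['image'][:,:,::-1])
def pix2w(p,uv,z):
    R=cv2.Rodrigues(np.array(p['rvec'],float))[0]; t=np.array(p['tvec']).ravel()
    d=R.T@np.linalg.inv(p['K'])@np.array([uv[0],uv[1],1.]); o=-R.T@t
    return o+d*(z-o[2])/d[2]
E
python3 - <<'E'
from h import *
s=read_state(); print(s)
for n in ['top','scene']:
    p=camera(n); save(p,n+'0.png')
    print(n, w(p,[0,0,0]))
    for k in ['isolator','selector','flow_knob','sample_bottle','isolator_grip','selector_grip']:
        print(k,[(np.round(w(p,r['centre'])),round(r['conf'],2)) for r in recognise(p,k)][:2])
E
```

```text
{'clock': 0.0, 'joints': array([ 1.18040613e+00,  3.00462375e-01,  1.52158865e+00,  4.22358557e-06,
        1.32070742e+00, -6.65817332e-02]), 'qd': array([-1.67745465e-03, -3.31945287e-05,  1.88968856e-04, -8.90723529e-04,
        2.65904488e-03,  2.83652865e-03]), 'effort': array([ 1.69589268e-03, -5.31794500e+01, -3.52741814e+01,  7.09352433e-02,
        2.43516272e-02, -1.14647382e-04]), 'eef_pos': array([174.89844822, 521.19456998, 226.88790566]), 'eef_rot': array([-3.14042973e+00, -8.16443631e-05,  2.81778310e+00]), 'wrist_force': array([ 0.40110549, -0.47008834, -0.13670184]), 'moment': array([ 0.02050602, -0.02319083,  0.02161398]), 'finger_gap': 94.07983130771632}
top [ 414.52117072  268.98888565 1147.0183797 ]
isolator [(array([562., 134.,  45.]), 0.88)]
selector [(array([571.,  43.,  50.]), 0.72)]
flow_knob [(array([564., 225.,  68.]), 0.87)]
sample_bottle [(array([530., 355.,  70.]), 0.57)]
isolator_grip [(array([561., 133.,  56.]), 0.69)]
selector_grip [(array([566.,  46.,  52.]), 0.91)]
scene [-64.926468   -82.1527369  568.98164186]
isolator [(array([565., 123.,  49.]), 0.97)]
selector [(array([576.,  33.,  60.]), 0.65)]
flow_knob [(array([556., 220.,  71.]), 0.75)]
sample_bottle [(array([517., 337.,  61.]), 0.58)]
isolator_grip [(array([569., 121.,  48.]), 0.56), (array([570.,  33.,  58.]), 0.46)]
selector_grip [(array([571.,  35.,  60.]), 0.57)]
```

View pics/top0.png

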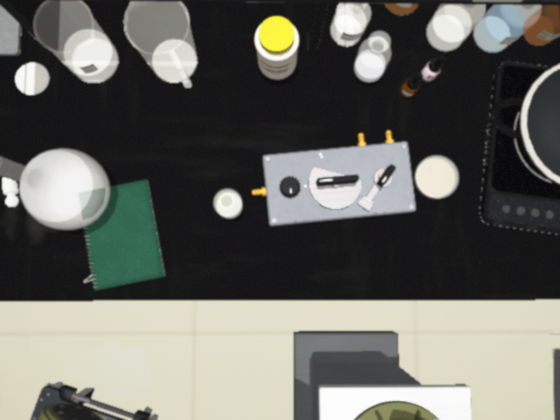

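View pics/scene0.png

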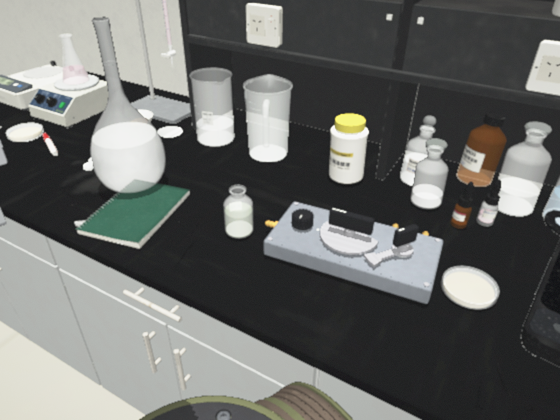

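Run:
```python
from h import *
p=camera('top')
im=p['image'][:,:,::-1]
a=np.array([[470,-60],[690,-60],[690,280],[470,280]])
c=cv2.projectPoints(np.array([[*q,80] for q in a],float),np.array(p['rvec'],float),np.array(p['tvec'],float),np.array(p['K']),None)[0].reshape(-1,2)
print(c)
lo=np.maximum(c.min(0).astype(int),0);hi=c.max(0).astype(int)
cr=im[lo[1]:hi[1],lo[0]:hi[0]]; f=min(800/cr.shape[1],600/cr.shape[0]);print(lo,hi,f)
cv2.imwrite('pics/topc.png',cv2.resize(cr,None,fx=f,fy=f,interpolation=cv2.INTER_CUBIC))
```

```text
[[431.73592871 232.28500803]
 [428.73330538 124.92042372]
 [262.66979337 124.19213848]
 [262.4406468  232.24139226]]
[262 124] [431 232] 4.733727810650888
```

View pics/topc.png

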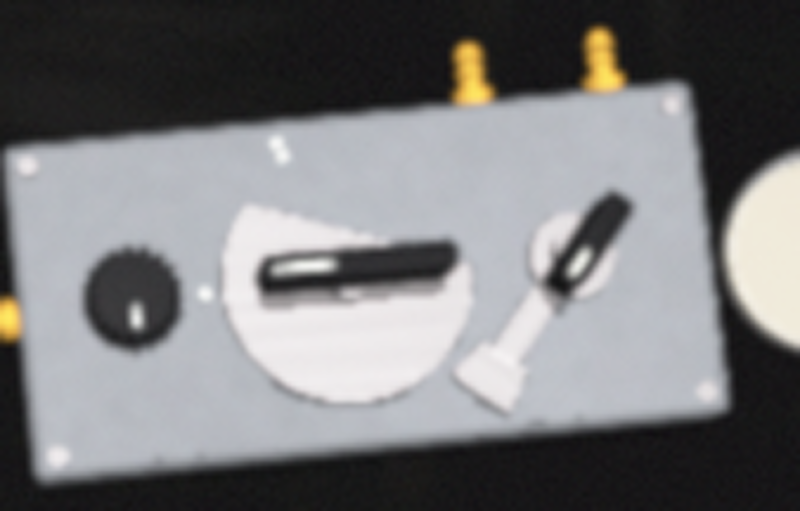

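Run:
```python
from h import *
p=camera('top')
lo=np.array([262,124]);f=4.7337
g=lambda c,z:np.round(pix2w(p,lo+(np.array(c)+.5)/f-.5,z)[:2],1)
cs=[g(c,40) for c in [(8,150),(685,85),(728,410),(40,480)]];print('corners',cs,np.mean(cs,0))
e=np.array(cs); v=(e[1]-e[0]+e[2]-e[3]);print('unit dir',np.arctan2(v[1],v[0]), np.linalg.norm(v)/2)
print('knob',g((132,298),68))
for n,a,b in [('iso',(262,270),(455,250)),('sel',(557,287),(622,200))]:
    A,B=g(a,95),g(b,95);d=B-A;print(n,A,B,(A+B)/2,np.linalg.norm(d),np.arctan2(d[1],d[0]))
# plate centre: fit from plate arc
pts=[(224,290),(240,345),(280,385),(350,403),(420,380),(460,330),(472,285)]
q=np.array([g(c,52) for c in pts]);A=np.c_[2*q,np.ones(len(q))];s=np.linalg.lstsq(A,(q**2).sum(1),rcond=None)[0];print('plate',s[:2],np.sqrt(s[2]+s[:2]@s[:2]))
print('selarm tip',g((490,385),52))
print('selhub',g((570,255),52))
```

```text
corners [array([633.7, 279. ]), array([664.2, -23.6]), array([518.2, -39.3]), array([487.1, 264.7])] [575.8 120.2]
unit dir -1.4695936328149988 304.859853047265
knob [563.7 225.2]
iso [572.  171.6] [580.7  90.1] [576.35 130.85] 81.9630404511692 -1.4644505852381682
sel [565.   47.2] [602.2  18.9] [583.6   33.05] 46.741095408644455 -0.6503473860794704
plate [574.24787061 130.56975013] 54.5683383762683
selarm tip [528.   68.3]
selhub [585.4  32.1]
```

Emit:
jog_arm(
  increments=[
    [-3.6,-1.74,0,0,0,0,9.4],
    [-3.6,-1.74,0,0,0,0,9.4],
    [-3.6,-1.74,0,0,0,0,9.4],
    [-3.6,-1.74,0,0,0,0,9.4],
    [-3.6,-1.74,0,0,0,0,9.4],
    [-3.6,-1.74,0,0,0,0,9.4],
    [-3.6,-1.74,0,0,0,0,9.4],
    [-3.6,-1.74,0,0,0,0,9.4],
    [-3.6,-1.74,0,0,0,0,9.4],
    [-3.6,-1.74,0,0,0,0,9.4],
    [-3.6,-1.74,0,0,0,0,9.4],
    [-3.6,-1.74,0,0,0,0,9.4],
    [-3.6,-1.74,0,0,0,0,9.4],
    [-3.5,-1.7,0,0,0,0,9.4],
  ],
)

```text
clock: 2.55
eef_pos: [575.4, 129.7, 227.5]
eef_rot: [3.142, 0.0, 2.818]
wrist_force: [0.5, 0.2, 0.3]
finger_gap: 94.1
```

Emit:
jog_arm(
  increments=[
    [0,0,0,0,0,9.4,9.4],
    [0,0,0,0,0,9.4,9.4],
    [0,0,0,0,0,9.4,9.4],
    [0,0,0,0,0,9.4,9.4],
    [0,0,0,0,0,9.4,9.4],
    [0,0,0,0,0,9.4,9.4],
    [0,0,0,0,0,9.3,9.4],
    [0,0,0,0,0,0,9.4],
  ],
)

```text
clock: 3.55
eef_pos: [574.5, 130.8, 227.4]
eef_rot: [-3.142, -0.0, 1.672]
wrist_force: [-0.2, 0.2, 0.7]
finger_gap: 94.1
```

Run:
```python
from h import *
s=read_state(); print(s['clock'],s['eef_pos'],s['eef_rot'],s['joints'])
p=camera('wrist'); save(p,'wr1.png'); print(w(p,[0,0,0]))
for k in ['isolator_grip','selector_grip','flow_knob']:
    print(k,[(np.round(w(p,r['centre'])),round(r['conf'],2)) for r in recognise(p,k)][:2])
```

```text
3.55 [574.47202182 130.8020531  227.44616889] [-3.14155886e+00 -1.23291864e-06  1.67205261e+00] [1.61712041e-01 3.87629349e-01 1.40380876e+00 3.35383859e-06
 1.35018820e+00 6.04550280e-02]
[566.04715001 205.5546998  383.80806335]
isolator_grip [(array([562., 139.,  49.]), 0.94)]
selector_grip [(array([560., 136.,  53.]), 0.18)]
flow_knob [(array([566., 223.,  71.]), 0.82)]
```

View pics/wr1.png

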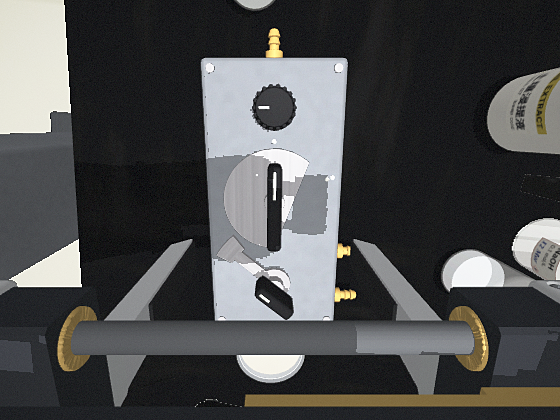

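Run:
```python
from h import *
p=camera('wrist')
for z,c in [(97,[(274.5,164),(274,249.5)]),(97,[(262,282),(287,315)]),(68,[(274.5,107)])]:
    q=[pix2w(p,a,z)[:2] for a in c]; print(np.round(q,1),np.mean(q,0), np.arctan2(*(q[0]-q[-1])[::-1]))
m=regions_of(p,'isolator_grip')
im=p['image'].astype(int); d=(im.sum(2)<120)
sub=np.zeros_like(d); sub[158:256,262:288]=d[158:256,262:288]
ys,xs=np.nonzero(sub); print(xs.min(),xs.max(),ys.min(),ys.max()); r=cv2.minAreaRect(np.c_[xs,ys].astype(np.float32)); print(r)
```

```text
[[571.4 173. ]
 [579.6  90.7]] [575.50759165 131.8689257 ] 1.6692121055272462
[[571.2  54.9]
 [600.4  20.3]] [585.80999073  37.60944721] 2.269964381815474
[[566.4 223.4]] [566.3848127  223.41398708] 0.0
267 281 164 250
((273.9999694824219, 206.99996948242188), (13.999998092651367, 85.99998474121094), 0.0)
```

Emit:
jog_arm(
  increments=[
    [0,0.1,2,0,0,0,6],
    [0,0,2,0,0,0,6],
    [0,0,2,0,0,0,6],
    [0,0,2,0,0,0,6],
    [0,0,2,0,0,0,6],
    [0,0,2,0,0,0,6],
    [0,0,1,0,0,0,6],
    [0,0,1,0,0,0,6],
    [0,0,0,0,0,0,6],
  ],
)

```text
clock: 4.97
eef_pos: [575.3, 130.9, 87.1]
eef_rot: [-3.141, 0.0, 1.671]
wrist_force: [-0.3, -0.3, -0.5]
finger_gap: 60.2
```

Emit:
jog_arm(
  increments=[
    [0,0,0,0,0,0,3],
    [0,0,0,0,0,0,2],
    [0,0,0,0,0,0,1],
    [0,0,0,0,0,0,1],
    [0,0,0,0,0,0,1],
    [0,0,0,0,0,0,1],
  ],
  squeeze=15,
)

```text
clock: 5.72
eef_pos: [575.9, 131.0, 87.6]
eef_rot: [3.14, -0.0, 1.671]
wrist_force: [4.1, 0.2, -1.6]
finger_gap: 14.0
```

Emit:
jog_arm(
  increments=[
    [0,0.05,0,0,0,5,1],
    [0,0,0,0,0,5,1],
    [0,0,0,0,0,5,1],
    [0,0,0,0,0,5,1],
    [0,0,0,0,0,5,1],
    [0,0,0,0,0,5,1],
    [0,0,0,0,0,5,1],
    [0,0,0,0,0,5,1],
  ],
)

```text
clock: 6.72
eef_pos: [577.3, 130.6, 87.6]
eef_rot: [3.139, -0.002, 0.97]
wrist_force: [13.0, -2.7, -7.0]
finger_gap: 13.9
```

Run:
```python
from h import *
s=read_state(); print(s['eef_pos'],s['eef_rot'],s['wrist_force'],s['moment'],s['finger_gap'])
```

```text
[577.30533428 130.56627415  87.58225575] [ 3.13851830e+00 -1.74473044e-03  9.70014629e-01] [12.96957578 -2.67606469 -6.98730754] [-0.48481304 -2.24402583  0.07683698] 13.860712085397187
```

Emit:
jog_arm(
  increments=[
    [0.11,0.16,0,0,0,0,1],
    [0,0,0,0,0,5,1],
    [0,0,0,0,0,5,1],
    [0,0,0,0,0,5,1],
    [0,0,0,0,0,5,1],
    [0,0,0,0,0,0,1],
  ],
)

```text
clock: 7.48
eef_pos: [578.1, 130.1, 87.5]
eef_rot: [3.14, 0.001, 0.623]
wrist_force: [2.3, -7.4, -0.1]
finger_gap: 14.0
```

Run:
```python
from h import *
s=read_state(); print(s['eef_pos'],s['eef_rot'],s['wrist_force'],s['moment'],s['finger_gap'])
```

```text
[578.10632889 130.11832685  87.5253634 ] [3.14042520e+00 5.78672988e-04 6.23352854e-01] [ 2.27766279 -7.36074597 -0.0820415 ] [-1.31879913 -0.28230907 -0.07273522] 14.010450547083007
```

Emit:
jog_arm(
  increments=[
    [-0.06,0.08,0,0,0,2.5,1],
    [0,0,0,0,0,2.5,1],
    [0,0,0,0,0,2.5,1],
    [0,0,0,0,0,1,1],
    [0,0,0,0,0,1,1],
    [0,0,0,0,0,0,1],
  ],
)

```text
clock: 8.22
eef_pos: [578.3, 129.7, 87.6]
eef_rot: [3.141, -0.001, 0.459]
wrist_force: [5.2, -3.0, -1.6]
finger_gap: 13.9
```

Run:
```python
from h import *
s=read_state(); print(s['eef_pos'],s['eef_rot'],s['wrist_force'],s['moment'],s['finger_gap'])
```

```text
[578.27571216 129.67362262  87.55654902] [ 3.14084332e+00 -6.43059477e-04  4.58894651e-01] [ 5.21978217 -2.96001461 -1.63787933] [-0.60763431 -0.72913457  0.04640483] 13.931367840519759
```

Emit:
jog_arm(
  increments=[
    [0,0,0,0,0,1,1],
    [0,0,0,0,0,1,1],
    [0,0,0,0,0,1,1],
    [0,0,0,0,0,0,1],
  ],
)

```text
clock: 8.72
eef_pos: [578.3, 129.7, 87.6]
eef_rot: [3.141, -0.001, 0.407]
wrist_force: [5.3, -3.2, -1.4]
finger_gap: 14.4
```

Run:
```python
from h import *
s=read_state(); print(s['eef_pos'],s['eef_rot'],s['wrist_force'],s['moment'],s['finger_gap'])
```

```text
[578.34930181 129.68380826  87.55741782] [ 3.14069735e+00 -8.58570982e-04  4.07004327e-01] [ 5.31661109 -3.21814456 -1.44845658] [-0.56701443 -0.82483126  0.35961372] 14.442811047090757
```

Emit:
jog_arm(
  increments=[
    [0,0,0,0,0,0,3],
    [0,0,0,0,0,0,4],
    [0,0,0,0,0,0,5],
    [0,0,0,0,0,0,5],
    [0,0,-2,0,0,0,5],
    [0,0,-3,0,0,0,5],
    [0,0,-4,0,0,0,5],
    [0,0,-4,0,0,0,5],
    [0,0,0,0,0,0,5],
  ],
)

```text
clock: 9.85
eef_pos: [578.9, 130.2, 220.7]
eef_rot: [3.14, -0.005, 0.406]
wrist_force: [-0.3, -1.0, -0.3]
finger_gap: 49.9
```

Run:
```python
from h import *
s=read_state(); print(s['clock'],s['eef_pos'],s['eef_rot'],s['wrist_force'])
p=camera('wrist'); save(p,'wr2.png');
```

```text
9.85 [578.85539354 130.16888944 220.66679671] [ 3.14028788 -0.00526311  0.40590447] [-0.30326473 -1.03689162 -0.33070032]
```

View pics/wr2.png

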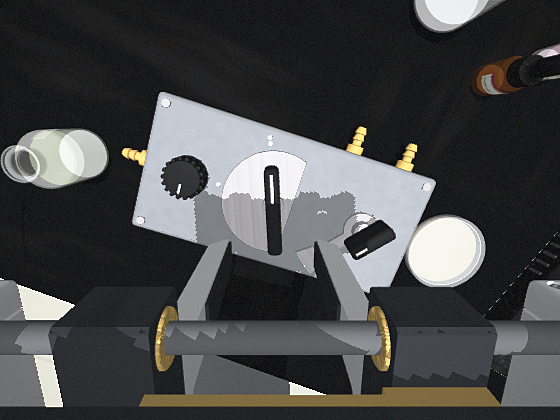

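Emit:
jog_arm(
  increments=[
    [-0.8,2.36,0,0,0,0,5],
    [-0.8,2.36,0,0,0,0,5],
    [-0.8,2.36,0,0,0,0,5],
    [-0.8,2.36,0,0,0,0,5],
    [0,0,0,0,0,-10.2,5],
    [0,0,0,0,0,-10.2,5],
    [0,0,0,0,0,-10.2,5],
    [0,0,0,0,0,-10.2,5],
    [0,0,0,0,0,-10.2,5],
    [0,0,0,0,0,-10.2,5],
    [0,0,0,0,0,-10.2,5],
    [0,0,0,0,0,-10.2,5],
    [0,0,0,0,0,-10.2,5],
    [0,0,0,0,0,-10.2,5],
    [0,0,0,0,0,-10.2,5],
    [0,0,0,0,0,-10.2,5],
    [0,0,0,0,0,0,5],
  ],
)

```text
clock: 12.02
eef_pos: [585.4, 30.6, 216.1]
eef_rot: [-3.14, -0.002, 2.541]
wrist_force: [0.8, 0.2, -0.3]
finger_gap: 50.2
```

Run:
```python
from h import *
s=read_state(); print(s['clock'],s['eef_pos'],s['eef_rot'],s['wrist_force'])
p=camera('wrist'); save(p,'wr3.png');
```

```text
12.025 [585.36740242  30.60487222 216.14333872] [-3.14049646e+00 -1.66182696e-03  2.54093573e+00] [ 0.81092486  0.23499837 -0.30384967]
```

View pics/wr3.png

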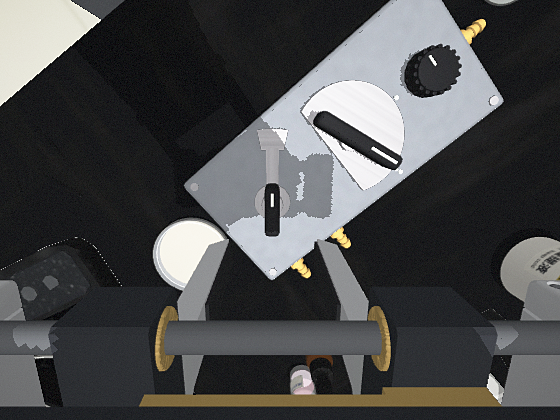

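Run:
```python
from h import *
p=camera('wrist')
q=np.array([pix2w(p,a,97)[:2] for a in [(272.5,184),(271.5,236)]]); print(q,q.mean(0),np.arctan2(*(q[0]-q[1])[::-1]), np.linalg.norm(q[0]-q[1]))
q=np.array([pix2w(p,a,97)[:2] for a in [(315,117),(401,161)]]); print('iso',q,q.mean(0),np.arctan2(*(q[0]-q[1])[::-1]), np.linalg.norm(q[0]-q[1]))
```

```text
[[563.66081738  45.50965711]
 [603.13278079  17.15836946]] [583.39679909  31.33401329] 2.5187138956098036 48.59867700871383
iso [[537.12911606 107.0478163 ]
 [610.34427849 148.70618277]] [573.73669727 127.87699953] -2.624290170521714 84.23704355772247
```

Emit:
jog_arm(
  increments=[
    [-0.12,0.16,2,0,0,0,5],
    [0,0,2,0,0,0,5],
    [0,0,2,0,0,0,5],
    [0,0,2,0,0,0,5],
    [0,0,2,0,0,0,5],
    [0,0,1.9,0,0,0,5],
    [0,0,1,0,0,0,5],
    [0,0,0,0,0,0,5],
    [0,0,0,0,0,0,3],
    [0,0,0,0,0,0,2],
    [0,0,0,0,0,0,1],
    [0,0,0,0,0,0,1],
    [0,0,0,0,0,0,1],
    [0,0,0,0,0,0,1],
  ],
  squeeze=15,
)

```text
clock: 13.88
eef_pos: [586.5, 29.3, 88.7]
eef_rot: [-3.137, -0.001, 2.542]
wrist_force: [-11.7, -13.9, 8.4]
finger_gap: 13.8
```

Run:
```python
from h import *
s=read_state(); print(s['eef_pos'],s['eef_rot'],s['wrist_force'],s['moment'],s['finger_gap'])
```

```text
[586.5288065   29.33860477  88.69341672] [-3.13737033e+00 -9.95432048e-04  2.54152968e+00] [-11.68258951 -13.93775188   8.40683552] [-2.67828124  2.23203889 -0.06921191] 13.823812964499629
```

Emit:
jog_arm(
  increments=[
    [0,-0.2,0,0,0,0,1],
    [0,0,0,0,0,4,1],
    [0,0,0,0,0,4,1],
    [0,0,0,0,0,4,1],
    [0,0,0,0,0,4,1],
  ],
)

```text
clock: 14.5
eef_pos: [586.3, 29.2, 88.7]
eef_rot: [-3.141, 0.0, 2.261]
wrist_force: [-3.6, -4.6, 3.6]
finger_gap: 14.1
```

Run:
```python
from h import *
s=read_state(); print(s['eef_pos'],s['eef_rot'],s['wrist_force'],s['moment'],s['finger_gap'])
```

```text
[586.33756841  29.15436458  88.70529037] [-3.14079535e+00  2.92622014e-04  2.26053657e+00] [-3.57607663 -4.57279659  3.62120894] [-0.71461645  0.7006008   0.07029656] 14.109686671329168
```

Emit:
jog_arm(
  increments=[
    [0,-0.05,0,0,0,4,1],
    [0,0,0,0,0,4,1],
    [0,0,0,0,0,4,1],
    [0,0,0,0,0,4,1],
    [0,0,0,0,0,4,1],
    [0,0,0,0,0,4,1],
    [0,0,0,0,0,3,1],
    [0,0,0,0,0,2,1],
    [0,0,0,0,0,0,1],
  ],
)

```text
clock: 15.62
eef_pos: [586.3, 29.1, 88.7]
eef_rot: [3.141, 0.0, 1.757]
wrist_force: [-0.9, -1.4, 2.9]
finger_gap: 14.3
```

Run:
```python
from h import *
s=read_state(); print(s['eef_pos'],s['eef_rot'],s['wrist_force'],s['moment'],s['finger_gap'])
```

```text
[586.30030495  29.10553171  88.73300018] [3.14110780e+00 3.21616991e-04 1.75671017e+00] [-0.92402896 -1.39972882  2.86213599] [-0.59075463  0.13795491 -0.02463707] 14.276411217257973
```

Emit:
jog_arm(
  increments=[
    [0,0,0,0,0,1,1],
    [0,0,0,0,0,1,1],
    [0,0,0,0,0,1,1],
    [0,0,0,0,0,1,1],
    [0,0,0,0,0,0,1],
  ],
)

```text
clock: 16.25
eef_pos: [586.3, 29.2, 88.7]
eef_rot: [3.141, 0.0, 1.686]
wrist_force: [-0.9, -3.2, 5.9]
finger_gap: 13.9
```

Run:
```python
from h import *
s=read_state(); print(s['eef_pos'],s['eef_rot'],s['wrist_force'],s['moment'],s['finger_gap'])
```

```text
[586.2859176   29.15182956  88.70707567] [3.14113123e+00 2.49426822e-04 1.68615221e+00] [-0.85408739 -3.18980948  5.9275271 ] [-0.7026409   0.1222357   0.03455173] 13.883290757487378
```

Emit:
jog_arm(
  increments=[
    [0,0,0,0,0,1,1],
    [0,0,0,0,0,1,1],
    [0,0,0,0,0,1,1],
    [0,0,0,0,0,0,1],
  ],
)

```text
clock: 16.75
eef_pos: [586.3, 29.3, 88.7]
eef_rot: [3.141, 0.0, 1.634]
wrist_force: [-0.2, -1.9, 5.0]
finger_gap: 14.1
```

Run:
```python
from h import *
s=read_state(); print(s['eef_pos'],s['eef_rot'],s['wrist_force'],s['moment'],s['finger_gap'])
```

```text
[586.28892904  29.28451074  88.71561823] [3.14108149e+00 1.66349240e-04 1.63426022e+00] [-0.24888864 -1.87848098  4.98674359] [-0.52332182  0.17739974  0.34737888] 14.061576952441106
```

Emit:
jog_arm(
  increments=[
    [0,0,0,0,0,0,3],
    [0,0,0,0,0,0,4],
    [0,0,0,0,0,0,5],
    [0,0,0,0,0,0,5],
    [0,0,-2,0,0,0,5],
    [0,0,-3,0,0,0,5],
    [0,0,-4,0,0,0,5],
    [0,0,-4,0,0,0,5],
    [0,-4,0,0,0,0,5],
    [0,-4,0,0,0,0,5],
    [0,-4,0,0,0,0,5],
    [0,0,0,0,0,0,5],
  ],
)

```text
clock: 18.25
eef_pos: [465.0, 21.6, 218.9]
eef_rot: [3.141, 0.0, 1.634]
wrist_force: [-0.6, 0.8, 0.1]
finger_gap: 50.0
```

Run:
```python
from h import *
s=read_state(); print(s['clock'],s['eef_pos'],s['eef_rot'],s['wrist_force'])
p=camera('wrist'); save(p,'wr4.png')
p=camera('top'); cv2.imwrite('pics/top4.png',cv2.resize(p['image'][124:232,200:431,::-1],None,fx=3.4,fy=3.4,interpolation=cv2.INTER_CUBIC))
```

```text
18.25 [464.97124413  21.6267148  218.94733132] [3.14088739e+00 4.12523904e-05 1.63431243e+00] [-0.64178195  0.79382968  0.12857887]
```

View pics/wr4.png

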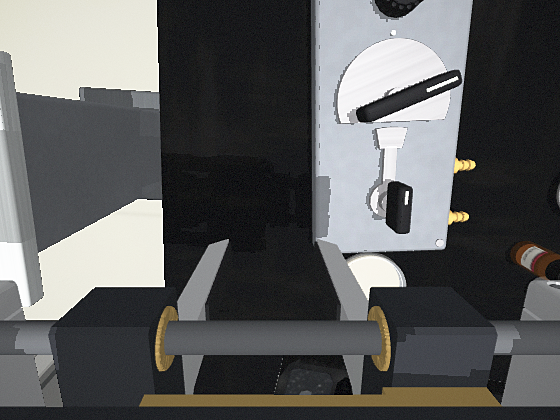

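View pics/top4.png

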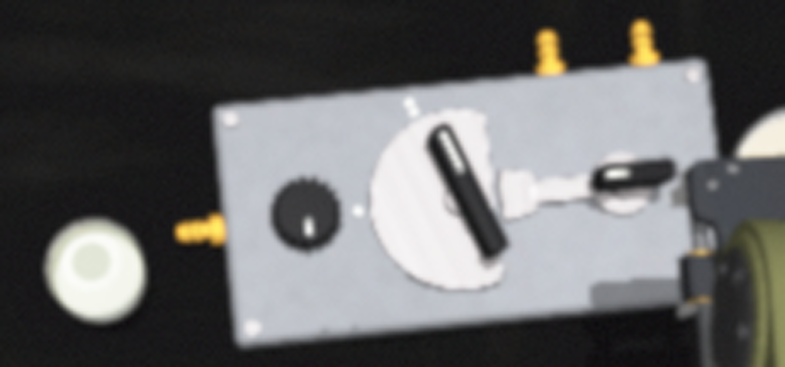

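The wrist view shows the isolator bar running from (362,117) to (460,74), with its flat facing the selector. The selector arm points up at the isolator spindle. I'll check the angles in numbers before handing in.

Run:
```python
from h import *
p=camera('wrist')
def ang(a,b,z):
    q=pix2w(p,a,z)-pix2w(p,b,z); return np.arctan2(q[1],q[0])%np.pi
u=ang((471,0),(447,250),40); u2=ang((316,0),(315,240),40)
i=ang((362,115),(459,76),97); s=ang((402,184),(399,231),97); ar=ang((392,135),(381,200),52)
print(u,u2,i,s,ar,'iso',1.672-i,'arm vs unit',s-1.672)
```

```text
1.6865969073957168 1.6647112452836974 0.44021776352429587 1.6765209256903126 1.557559630354511 iso 1.231782236475704 arm vs unit 0.004520925690312705
```

Both handles are at their stops: the isolator reads about 1.23 rad, and the selector is in line with the unit. The arm is clear, so I'm handing in.

```bash
python3 -c "
from cell import *
print(sign_off())"
```

```text
the job is handed in; nothing more can be done
None
```

I turned the isolator clockwise to its stop first, then the selector clockwise to its stop. I let go of both, moved the arm clear and handed the job in at about 18 s; sign-off gives no verdict.

- **At the stops:** On each handle the turning moment rose from under 0.1 N m to about 0.35 N m.
- **Isolator:** The last wrist picture put it at about 1.23 rad (stop 1.22), with the flat of its plate facing the selector.
- **Selector:** Its bar lies within 0.01 rad of the unit's axis, with its arm pointing at the isolator's spindle. My rougher pixel reading of the arm itself was about 0.1 rad off that. I trusted the bar and the rise in moment.
- **Left alone:** The flow knob and sample bottle look unchanged in the top picture. That was by eye; I did not measure them.
- **Forces:** The highest wrist force I read was about 20 N, when closing on the selector a couple of millimetres off centre. I corrected that before turning.

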